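# Find the well that takes the thermometer rod to its mark

## Robot

A 7-joint arm with a two-finger parallel gripper is mounted at the origin on the work surface. World frame = base frame: x ahead of the robot, y to its left, z up, the work surface at z = 0. Lengths are in m, angles in rad, forces in N, time in s.
With the tool pointing down it reaches from about 0.425 to 0.925 m from the base axis. Payload 6.8 kg.
Tool frame: the origin (TCP) lies on the front face of the gripper's body, between the roots of the fingers; the fingertips stand 73 mm ahead of it and the grasp point (between the pads) lies 54 mm ahead of it (env.nose_length is the distance from the TCP to the fingertips, in m); z points along the fingers, y is the line along which they close (so a half turn about z gives the same grasp; the last joint's range is limited). The gripper opens to 85 mm and grips with 20 to 120 N. Pads are 22 mm wide; open, the fingers measure 114 mm over their backs; the gripper's body (76 mm by 85 mm) begins 54 mm behind the grasp point. The pads swing forward as they close: fully open they stand 13 mm farther back than shut.
Start: joints at [1.088, 0.477, 0.022, 1.555, -0.011, 1.109, -0.083], TCP at [0.247, -0.628, 0.304] pointing down, gripper open.
Joint ranges: [-2.96, 2.96], [-0.34, 2.1], [-1.41, 1.46], [0.24, 2.44], [-1.37, 4.51], [0.17, 1.92], [-2.96, 2.96]. Speed limits (rad/s): [2.39, 2.39, 3.14, 3.14, 3.14, 3.14, 3.14].

## Interface

Orientations are given as a unit quaternion [w, x, y, z].
In Python, from cell import env, kin, camera, calibration, job gives the robot as it stands. The module is installed in compiled form; this text tells all that it offers. Calls block until the motion is done:
- env.reach(position, orientation): joint-space move of the TCP to a pose.
- env.movel(position, velocity=0.15, rot=None, stop_force=None): straight line of the TCP; rot=None keeps the orientation; velocity is the mean speed in m/s. With stop_force (N) it stops when the force on the tool has changed by that much, and returns True; else False.
- env.goto_joints(angles): joint-space move.
- env.grip(opening, f_grip=None): finger opening in m; f_grip is the grip in N (None keeps the last); returns when the fingers have stopped.
- env.dwell(seconds).
- kin.inverse_kinematics(position, orientation): joint angles nearest the present ones, or None.
- env.get_state(): the state.
- camera(name): name is "side" or "top"; returns (picture, depth): 480x640x3 uint8, blue, green, red; 480x640 float32, m along the optical axis (not along the pixel's ray), 0 where there is no reading.
- calibration(name): a dict with "fx", "fy", "cx", "cy" (pixels), "rvec" (rotation vector, rad) and "tvec" (3), from world to camera coordinates, as OpenCV has them. Camera axes: x right, y down, z forward; pixel columns grow to the right and rows downward; lengths in m; the calibration is good to about 2 mm. A picture is of the moment at which its call begins. calibration takes no time and is no camera call.
A pose or a line that the arm cannot do raises env.PlanningError and nothing moves.
- job.job_done(): hands the job in; it is judged then, once.
The state is a dict: "time": time; "qpos": joint angles; "joint_velocities": joint speeds; "joint_torque": joint torques, N m; "tcp_pos": TCP position; "orientation": TCP orientation; "force": force on the tool from outside, world axes, zero at the start; "torque": the same for the moment, N m; "opening": finger opening in m; "gripper_force": force on a finger pad.
Only numpy, scipy, OpenCV 4.12 (cv2) and the standard library are available. Lean on these libraries where they do the work, as an engineer would, in place of code of your own. Each camera call takes 0.05 s, during which the arm holds its last target. There are 200 camera calls.

## Task

Take the thermometer rod out of its stand and find the well of the heating block that is deep enough for it: push the rod down until it stops on the bottom, and look at the dark ring on its shaft. Only one of the three wells lets the ring go down level with the block's top face; leave the rod fully home and released in that well, and do not disturb the other things on the bench.

Things in the scene. Friction and masses are not known exactly. Their poses are not given: they have to be found in the camera images.
- rod_grip (a point): centre of the upright rod's black round handle (30 mm across, 45 mm long; point half-way up it, 127.5 mm above the rod's tip). The rod is round, 150 mm long, about 140 g, with a steel shaft 18 mm across below the handle. The point's z axis points up along the rod
- rod_mark (a point): the middle of the dark ring (3 mm wide) round the steel shaft, on the rod's axis, 60 mm above its tip and 67.5 mm below the handle's centre; z along the rod towards the handle. This is the mark to read
- rod_tip (a point): centre of the rod's flat lower end, which has a 3 mm chamfer; z along the rod towards the handle
- stand: white stand, 80 x 130 mm, 60 mm high, fixed to the bench; origin at the middle of its underside. The rod stands loosely in its middle hole, 50 mm deep: lift it more than 50 mm to draw it out. The two other holes are narrower and empty
- heater: heating block: white and blue box, 160 mm (x) by 220 mm (y), 94 mm high, fixed to the bench, with a metal insert whose top face is 100 mm above the table; origin at the middle of its underside. Three like wells in a row along its y, 55 mm apart. One is 60 mm deep; the two others, it is not known which, are 35 to 46 mm deep
- well_a (a point): centre of the mouth of the well at the heater's -y end, level with the top face; z up. Bore 21 mm across, 4 mm chamfer. In every well two spring leaves 8 to 32 mm down grip the rod: pushing or drawing it takes about 4 to 10 N and it stays where it is let go, so the first resistance is not the bottom; the bottom is a solid stop (14 N is enough to tell)
- well_b (a point): centre of the mouth of the middle well, level with the top face; z up. Bore 21 mm across, 4 mm chamfer
- well_c (a point): centre of the mouth of the well at the heater's +y end, level with the top face; z up. Bore 21 mm across, 4 mm chamfer
- vial1_mid (a point): bystander: small amber bottle with black cap, 34 mm across, 75 mm high, its centre; nearer the robot than the heater
- vial2_mid (a point): bystander: a like amber bottle, its centre; beyond the stand
- beaker_mid (a point): bystander: clear beaker 68 mm across, 90 mm high, its centre
- jar_mid (a point): bystander: jar with white cap, 64 mm across, 70 mm high, its centre; to the left of the heater
- bowl_mid (a point): bystander: white bowl 84 mm across, 40 mm high, its centre; beyond the heater
- tweezers_mid (a point): bystander: steel tweezers 140 mm long lying flat, 8 mm high, their centre; beyond the heater
Not all that is in view belongs to the job. Of the things shaped like the part that bears rod_grip, the bare steel one is meant.

How it is judged:
By the outcome, as a careful person would: the job done as asked, in the order asked, and still so for the second after the job is handed in, with the robot touching nothing.
It also fails if it takes over 54 s, if anything falls off the work surface, if the arm or the gripper's body presses on something with over 40 N, if the wrist force passes 120 N, or if a joint passes its speed limit or range.

## Working session

There is one attempt and no reset: what is moved stays moved. The work goes in short steps, each a Python script; the robot and the scene stay as the last script left them, time stands still between calls to the robot, and variables do not carry over. Pictures are saved under pics/ and viewed, at most 10 in all, crops included, and the job is handed in when it is done.

```bash
mkdir -p pics; cat > h.py <<'E'
import numpy as np, cv2
from cell import env, kin, camera, calibration, job
def cal(n):
    c=calibration(n); R=cv2.Rodrigues(np.array(c["rvec"],float))[0]; return c,R,np.array(c["tvec"],float).ravel()
def ray(n,u,v):
    c,R,t=cal(n); d=R.T@np.array([(u-c["cx"])/c["fx"],(v-c["cy"])/c["fy"],1.]); return -R.T@t,d
def onz(n,u,v,z):
    o,d=ray(n,u,v); return o+d*(z-o[2])/d[2]
def cloud(n,dep):
    c,R,t=cal(n); v,u=np.mgrid[:480,:640]
    P=np.stack([(u-c["cx"])/c["fx"]*dep,(v-c["cy"])/c["fy"]*dep,dep],-1)
    W=(P-t)@R; W[dep<=0]=np.nan; return W
def proj(n,p):
    c,R,t=cal(n); q=R@np.array(p)+t; return c["fx"]*q[0]/q[2]+c["cx"],c["fy"]*q[1]/q[2]+c["cy"]
E
python3 - <<'E'
from h import *
for n in("side","top"):
    p,d=camera(n); cv2.imwrite(f"pics/{n}0.png",p); np.save(f"{n}0.npy",d)
    c,R,t=cal(n); print(n,c["fx"],"cam at",-R.T@t,"fwd",R[2])
s=env.get_state(); print(s["time"],s["tcp_pos"],s["orientation"],s["force"],s["opening"])
E
```

```text
side 490.89402982527287 cam at [ 0.47287492 -0.74352084  0.784854  ] fwd [ 0.09456519  0.72431668 -0.68295151]
top 470.3147123382336 cam at [ 0.48087085 -0.00710619  1.09611298] fwd [ 0.07278554  0.0317554  -0.99684194]
0.1 [ 0.24695878 -0.62775995  0.30303436] [-7.93091583e-04  9.82492902e-01  1.86298203e-01 -2.18662192e-04] [-0.33085061  0.14613713 -0.02955156] 0.08547117741692828
```

View pics/side0.png

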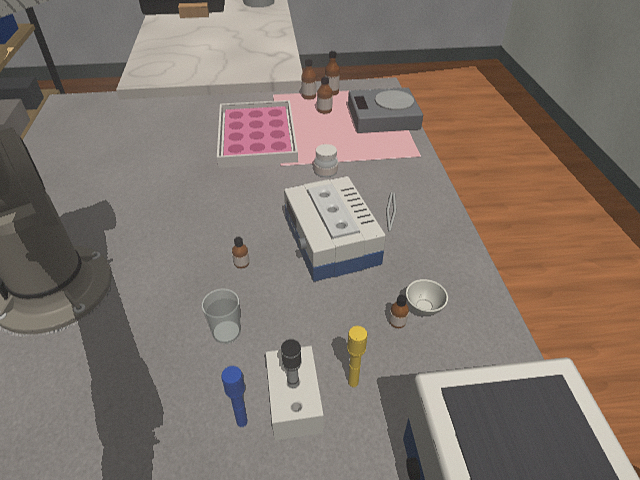

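View pics/top0.png

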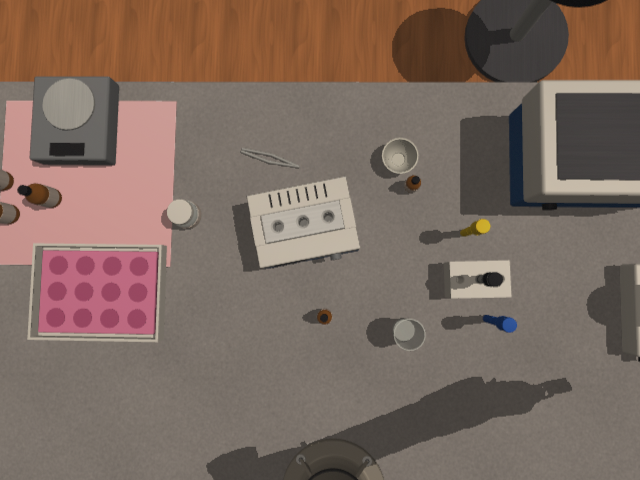

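Three rod-shaped things: a blue one (side 233,378), a yellow one (side 357,340), and a black-handled one with a steel shaft in the stand (side 291,352; top 490,280). The third fits "bare steel, black handle, in the stand's middle hole". I'll confirm that with a crop and measure in the same step.

```bash
python3 - <<'E'
from h import *
s=cv2.imread("pics/side0.png"); t=cv2.imread("pics/top0.png")
a=cv2.resize(s[320:445,210:390],None,fx=4,fy=4,interpolation=cv2.INTER_CUBIC)[:, :720]
b=cv2.resize(t[170:275,240:370],(400,323),interpolation=cv2.INTER_CUBIC)
c=cv2.resize(s[170:285,275:395],(320,307),interpolation=cv2.INTER_CUBIC)
cv2.imwrite("pics/crop1.png",cv2.resize(a,(720,500)))
im=np.zeros((330,740,3),np.uint8); im[:323,:400]=b; im[:307,410:730]=c; cv2.imwrite("pics/crop2.png",im)
# handle: dark blobs
for n,p,(u0,u1,v0,v1) in(("side",s,(275,310,330,375)),("top",t,(470,515,265,295))):
    g=p[v0:v1,u0:u1].max(2); m=(g<60).astype(np.uint8)
    k,l,st,ce=cv2.connectedComponentsWithStats(m)
    for i in range(1,k):
        if st[i,4]>30: print(n,"handle",st[i]+[u0,v0,0,0,0],ce[i]+[u0,v0])
for n,p,d in(("side",s,np.load("side0.npy")),("top",t,np.load("top0.npy"))):
    W=cloud(n,d)
    for nm,z0,z1,x0,x1,y0,y1 in(("htop",.095,.105,.4,.8,-.1,.25),("box94",.089,.0965,.4,.8,-.1,.25),("stand",.055,.065,.3,.6,-.5,-.2)):
        m=(W[...,2]>z0)&(W[...,2]<z1)&(W[...,0]>x0)&(W[...,0]<x1)&(W[...,1]>y0)&(W[...,1]<y1)
        q=W[m]
        if len(q)>20:
            r=cv2.minAreaRect(q[:,:2].astype(np.float32)); print(n,nm,len(q),np.round(q.mean(0),4),r)
    # handle top by depth
    m=(W[...,2]>.10)&(W[...,0]>.3)&(W[...,0]<.65)&(W[...,1]>-.5)&(W[...,1]<-.2); k,l,st,ce=cv2.connectedComponentsWithStats(m.astype(np.uint8))
    for i in range(1,k):
        if st[i,4]>30: q=W[l==i]; print(n,"tall",ce[i],np.round(q.mean(0),4),np.round(q.max(0),4),np.round(q.min(0),4))
for uv in((329,216),(304,221),(278,226)): print("top well",onz("top",*uv,.1))
for uv in((341,226),(333,210),(325,194)): print("side well",onz("side",*uv,.1))
E
```

```text
side handle [294 352   7  14  31] [298.41935484 358.77419355]
top handle [477 273  26  13 253] [490.75098814 278.98023715]
side htop 2904 [0.5994 0.0636 0.0981] ((0.5985562801361084, 0.07034974545240402), (0.15895497798919678, 0.2239440381526947), 11.19746208190918)
side box94 3152 [0.5971 0.0557 0.0944] ((0.5988740921020508, 0.07247928529977798), (0.16053253412246704, 0.22685731947422028), 11.854453086853027)
side stand 3013 [ 0.4816 -0.3257  0.0608] ((0.48977130651474, -0.3217884302139282), (0.15671634674072266, 0.15834571421146393), 59.075660705566406)
side tall [356.74074074 340.28849903] [ 0.5864 -0.3008  0.1386] [ 0.6023 -0.2787  0.154 ] [ 0.5727 -0.3101  0.1038]
side tall [290.89557522 354.90442478] [ 0.4814 -0.3209  0.1472] [ 0.4965 -0.299   0.1636] [ 0.4669 -0.3301  0.1   ]
side tall [232.69139966 381.22428331] [ 0.3936 -0.3502  0.1393] [ 0.4073 -0.3291  0.1546] [ 0.3774 -0.3603  0.1055]
side tall [421.0887574  423.89612097] [ 0.6457 -0.4531  0.1543] [ 0.65   -0.3974  0.1925] [ 0.6444 -0.5     0.1   ]
top htop 2887 [0.5966 0.0744 0.0982] ((0.5974230170249939, 0.0731436237692
[... 390 characters left out ...]
.87017002] [ 0.6451 -0.4436  0.1571] [ 0.65   -0.3933  0.1921] [ 0.6427 -0.4998  0.1007]
top tall [479.55252918 226.96108949] [ 0.5852 -0.2893  0.1413] [ 0.601  -0.2783  0.1534] [ 0.5715 -0.3069  0.1075]
top tall [491.70848708 279.31734317] [ 0.48   -0.3091  0.1515] [ 0.4949 -0.2975  0.1642] [ 0.465  -0.3274  0.1169]
top tall [505.54545455 324.        ] [ 0.3918 -0.3388  0.1408] [ 0.406  -0.3269  0.1543] [ 0.3765 -0.3577  0.1069]
top well [0.60970979 0.01612151 0.1       ]
top well [0.59841914 0.06934954 0.1       ]
top well [0.58708557 0.1248138  0.1       ]
side well [0.61023374 0.01171779 0.1       ]
side well [0.60083221 0.06527626 0.1       ]
side well [0.59071064 0.1229366  0.1       ]
```

View pics/crop1.png

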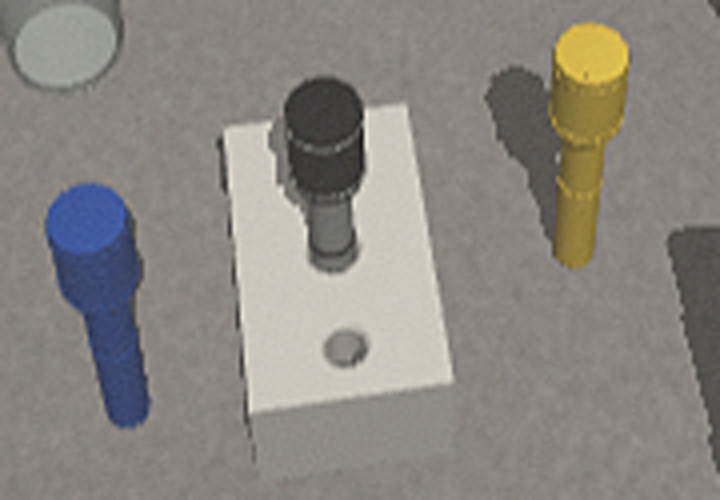

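View pics/crop2.png

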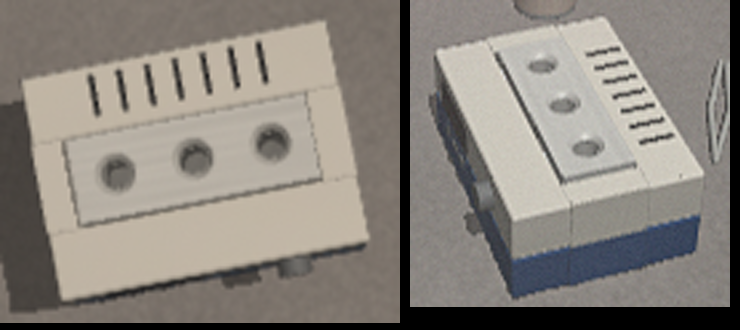

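The crop confirms it: the middle candidate has the bare steel shaft and stands in the stand's hole, while blue and yellow are decoys standing on the bench. Next I grasp and lift the rod, carry it above well A, and look.

```bash
cat >> h.py <<'E'
yaw=np.radians(11.8); Q=[0,np.cos(yaw/2),np.sin(yaw/2),0]
ROD=np.array([.481,-.3137]); B=np.array([.599,.0685]); AX=np.array([-np.sin(yaw),np.cos(yaw)])
W={"a":B-.055*AX,"b":B,"c":B+.055*AX}
H=.1275+.054   # TCP above tip
E
python3 - <<'E'
from h import *
T=lambda:round(env.get_state()["time"],2)
env.grip(.07,60)
env.reach([*ROD,.29],Q)
print(T(),env.movel([*ROD,.010+H],.12,stop_force=10))
env.grip(.0,60); s=env.get_state(); print(T(),s["opening"],s["gripper_force"],s["tcp_pos"],s["force"])
env.movel([*ROD,.12+H+.02],.2); s=env.get_state(); print(T(),s["opening"],s["gripper_force"],s["force"])
env.movel([*W["a"],.14+H],.25); env.dwell(.2)
s=env.get_state(); print(T(),s["tcp_pos"],s["opening"],s["force"])
ims=[camera(n) for n in("side","top")]
for n,(p,d) in zip(("side","top"),ims): cv2.imwrite(f"pics/{n}1.png",p); np.save(f"{n}1.npy",d)
p=ims[0][0]; u,v=map(int,proj("side",[*W["a"],.16])); print(u,v, proj("side",[*W["a"],.14]),proj("side",[*W["a"],.20]))
c=p[v-80:v+80,u-90:u+90]; cv2.imwrite("pics/s1c.png",cv2.resize(c,None,fx=3.7,fy=3.7,interpolation=cv2.INTER_CUBIC)); print(u-90,v-80)
E
```

```text
1.87 False
3.29 0.028800352397134226 58.87139976024628 [ 0.48142641 -0.31393367  0.19225665] [-0.74135982 -0.37399586  5.16760479]
4.09 0.02895641738844584 59.8180228471756 [-1.35660731  0.20678221 -1.7557857 ]
5.85 [0.61009207 0.01355764 0.32160284] 0.028985149872841627 [-0.57305236 -0.25297294 -1.57575578]
341 202 (np.float64(341.41877295423797), np.float64(210.43958556940638)) (np.float64(342.4210660314767), np.float64(186.9349633459005))
251 122
```

View pics/s1c.png

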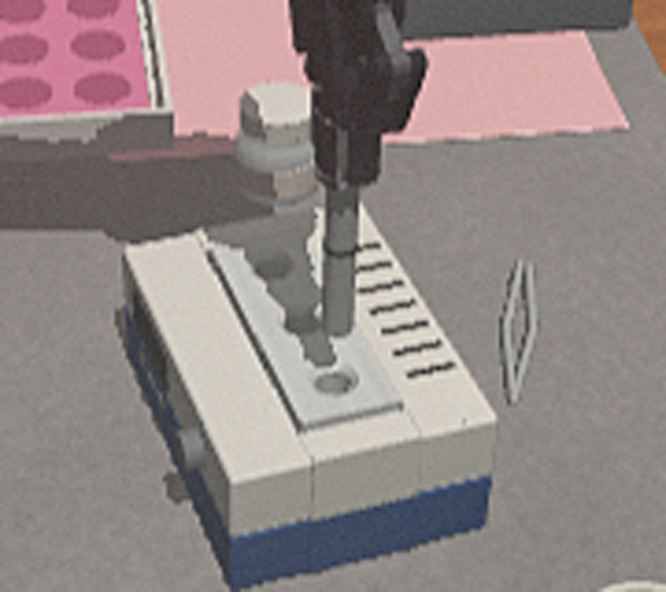

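Rod firmly held (about 1.6 N weight), tip at side pixel about (342.6,211), mouth of well A at (341.5,225). It is lined up within the chamfer's capture range, so I probe well A.

```bash
cat >> h.py <<'E'
def probe(w,name):
    env.movel([*W[w],.108+H],.1)
    hit=env.movel([*W[w],.034+H],.04,stop_force=14)
    s=env.get_state(); tip=s["tcp_pos"][2]-H
    print(w,"hit",hit,"t",round(s["time"],2),"depth mm",round((.1-tip)*1e3,1),np.round(s["tcp_pos"],4),"F",np.round(s["force"],1))
    p,_=camera("side"); u,v=map(int,proj("side",[*W[w],.12]))
    cv2.imwrite(f"pics/{name}.png",cv2.resize(p[v-45:v+35,u-45:u+45],None,fx=6,fy=6,interpolation=cv2.INTER_CUBIC))
E
python3 -c "
from h import *
probe('a','pa')"
```

```text
a hit True t 7.05 depth mm 2.3 [0.6106 0.0161 0.2792] F [0.5 1.7 2.5]
```

View pics/pa.png

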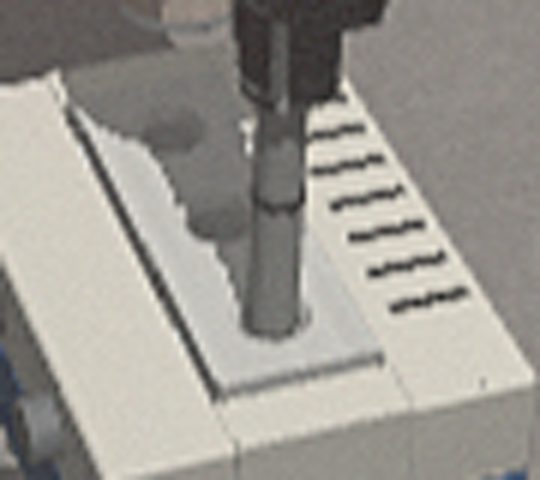

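The rod caught on the chamfer 2.3 mm down, and its rim pushed the TCP about 2.5 mm in +y, which agrees with the top-camera estimate. I shift the wells +2.5 mm in y and push again.

```bash
cat >> h.py <<'E'
W={k:v+[.0005,.0028] for k,v in W.items()}
E
python3 -c "
from h import *
probe('a','pa2')"
```

```text
a hit True t 8.87 depth mm 59.3 [0.611  0.0174 0.2222] F [ 0.4 -0.7  5.3]
```

View pics/pa2.png

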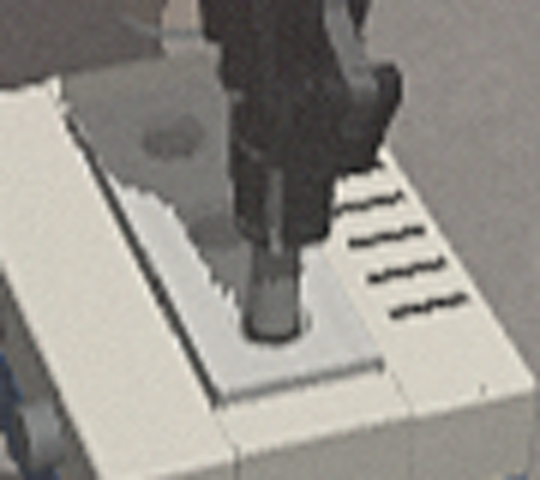

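The ring sits level with the mouth. The TCP was 0.75 mm high at the grasp, so the true depth is 60.0 mm. I press once more to confirm the stop, then release, retreat and check.

```bash
python3 - <<'E'
from h import *
p0=env.get_state()["tcp_pos"]
hit=env.movel([p0[0],p0[1],p0[2]-.006],.03,stop_force=16); s=env.get_state(); print(hit,(s["tcp_pos"]-p0)*1e3,s["force"])
p=s["tcp_pos"]; env.grip(.06); env.dwell(.2)
env.movel([p[0],p[1],p[2]+.10],.12)
env.movel([.45,-.1,.36],.25)
im,d=camera("side"); t,dt=camera("top"); print(env.get_state()["time"])
u,v=map(int,proj("side",[*W["a"],.12]))
a=cv2.resize(im[v-45:v+35,u-45:u+45],(540,480),interpolation=cv2.INTER_CUBIC); cv2.imwrite("pics/end.png",a); cv2.imwrite("pics/side_end.png",im)
for n,dd in(("side",d),("top",dt)):
    C=cloud(n,dd); m=(np.linalg.norm(C[...,:2]-W["a"],axis=-1)<.025)&(C[...,2]>.17)
    print(n,"handle top z (190 expected)",np.percentile(C[m][:,2],[50,80,95]),m.sum())
E
```

```text
True [ 1.57979504  0.51543063 -0.34220715] [0.11185543 1.64824874 4.69331219]
11.7833
side handle top z (190 expected) [0.18861029 0.19125047 0.19225344] 221
top handle top z (190 expected) [0.18894612 0.190364   0.19168729] 197
```

View pics/end.png

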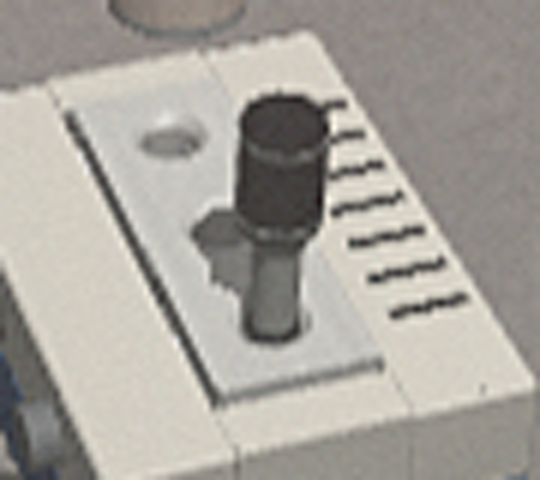

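View pics/side_end.png

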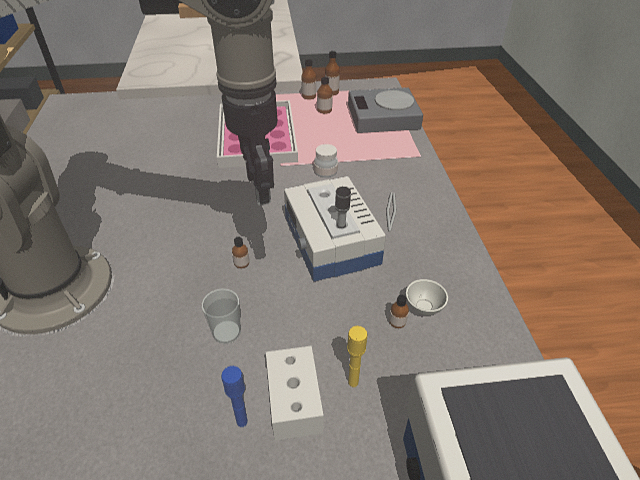

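The rod is home in well A: the ring (crop about 272,335) is level with the mouth, and the handle top is about 190 mm up, as expected at full depth. Everything else is where it was.

```bash
python3 -c "
from h import *
print(job.job_done())"
```

```text
the job is handed in; nothing more can be done
None
```

The rod stands released and fully home in well A (-y end), the first one tried: it stopped on the bottom at 60 mm with the ring level with the top face, the bystanders look unmoved, and the job was handed in at about 12 s.

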